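Latch the board test jig and press its test plunger

TASK

Test the board in the jig: swing the jig's open flap over and press it shut until its tab snaps behind the rim and it stays shut by itself. Then press the plunger on the flap all the way down until it is firmly against its stop, hold it there for a moment without ramming it, and let it spring back up, leaving the flap latched. Do not disturb the other things on the bench.

Things in the scene. Friction and masses are not known exactly. Their poses are not given: they have to be found in the camera images.
- jig: Board test jig fixed to the bench: grey block, 181 mm along jig x (-76 to +105 mm), 160 mm along jig y, top at 50 mm, a green circuit board on it. Origin under it, on the bench. x points from its front (rim) to its back (hinge), z up. A steel lip (the rim) sticks out 11 mm from the front face at height 46 mm
- hinge (a point): middle of the flap's hinge axis, at jig (85, 0, 85) mm; the axis runs along jig y
- flap (a joint): Angle (rad) of the flap, an aluminium plate 120 mm wide, 6 mm thick, hinge axis in its mid-plane. 0 = shut, level above the board (top face at 88 mm); 1.57 = upright; more = leaning back, away from the rim; at most 2.0. A spring swings it open (3 to 4 N at the front edge) unless latched
- flap_edge (a point): Middle of the flap's front edge, 167 mm from the hinge axis, on the face that is on top when shut. A sprung steel tab 50 mm wide hangs 50 mm down from it; in the last 0.1 rad the tab rides over the rim (10 to 15 N in all) and snaps behind it, which holds the flap shut within 0.02 rad
- plunger (a joint): Travel (m) of the spring plunger in the flap, 0 = up, grows as pressed. It slides square to the flap, 70 mm from the hinge axis, mid-width. Spring 2 N at the top, 1.5 N more per 10 mm. With the flap shut it comes hard against a stop after 15 to 28 mm; where differs from jig to jig, and can only be felt
- head_top (a point): centre of the top face of the plunger's round black head, 46 mm in diameter, 12 mm thick; 72 mm above the flap's top face when up. Below it a black guide tube 36 mm in diameter rises 30 mm from the flap
- well: steel contact well, an upright tube 30 mm in diameter, 20 mm tall, on the board under the plunger; the hidden contact stop is inside it, and the plunger's foot enters it. Origin: centre of its underside
- tweezers: bystander: steel tweezers, 120 mm long, lying flat; origin under its middle
- cutters: bystander: side cutters with two blue handles, 125 mm long, lying flat; origin under its middle
- screwdriver: bystander: screwdriver, 180 mm long, lying flat; origin under its middle
- spool: bystander: upright grey spool, 56 mm diameter, 45 mm tall; origin under its middle
- meter: bystander: yellow multimeter, 160 x 80 x 36 mm, lying flat; origin under its middle
- sucker: bystander: blue desoldering pump, about 220 mm long, lying flat; origin under its middle
- penjar: bystander: glass jar of pens, 70 mm diameter, 150 mm tall; origin under its middle

How it is judged:
On the way, in this order (a step that is already met when the one before it is completed fails the run):
1. the flap is shut with its tab behind the rim (within 0.04 rad), the plunger still up (pressed less than 8 mm) (value of joint flap below 0.04 rad and value of joint plunger below 0.008 m), for 0.2 s.
2. the plunger is held against its stop in the well (more than 1.5 N on the stop) with the flap shut (contact force between plunger and well above 1.5 N and value of joint flap below 0.04 rad), for 0.2 s.
At the end, for the whole second after the job is handed in: the flap is shut and latched by itself (within 0.04 rad) and the plunger is back up (within 4 mm) (value of joint flap below 0.04 rad and value of joint plunger below 0.004 m); the robot touches nothing.
It fails at once if the plunger is rammed (more than 45 N of the fingers on it) (contact force between the fingers and plunger above 45 N).
It fails at once if a bystander is moved more than 40 mm (distance of any of tweezers, cutters, screwdriver, spool, meter, sucker, penjar from where it was at the start of the episode above 0.04 m).
It also fails if it takes over 45 s, if anything falls off the work surface, if the arm or the gripper's body presses on something with over 40 N, if the wrist force passes 120 N, or if a joint passes its speed limit or range.

ROBOT

A 6-joint arm with a two-finger parallel gripper is mounted at the origin on the work surface. World frame = base frame: x ahead of the robot, y to its left, z up, the work surface at z = 0. Lengths are in m, angles in rad, forces in N, time in s.
With the tool pointing down it reaches from about 0.3 to 0.85 m from the base axis. Payload 4.2 kg.
Tool frame: the origin (TCP) lies on the mounting face of the last link; the fingertips stand 191 mm ahead of it and the grasp point (between the pads) lies 172 mm ahead of it; x points along the fingers, y is the direction in which the jaws open and shut, and the axes are right-handed (so a half turn about x gives the same grasp; the last joint's range is limited). The gripper opens to 91 mm and grips with 3 to 60 N. Pads are 32 mm wide; open, the fingers measure 118 mm over their backs; the gripper's body (76 mm by 178 mm) begins 60 mm behind the grasp point.
Start: joints at [1.234, 0.32, 1.565, -0, 1.257, -0.02], TCP at [0.179, 0.546, 0.405] pointing down, gripper open.
Joint ranges: [-3.11, 3.11], [-0.84, 2.01], [0.21, 2.61], [-1.34, 4.49], [0.05, 2.63], [-2.56, 2.56]. Speed limits (rad/s): [2.57, 2.57, 3.14, 3.14, 3.14, 3.14].

INTERFACE

Orientations are given as a 3x3 rotation matrix whose columns are the frame's x, y, z axes.
In Python, from plant import robot, imaging, ticket gives the robot as it stands.
- The arm moves only by the tool send_rows, never from a script. Its argument "commands" is a list of rows, each a list of 7 numbers: the turn, a rotation vector about the tool's x, y, z in rad, then the shift along the tool's x, y, z in m, then the gripper command: -1 is fully open, 1 is shut, values between are in proportion. In form: [[ax, ay, az, dx, dy, dz, fingers], ...]. A call has 1 to 20 rows; each row shifts and turns the commanded pose from where the row before left it, along the tool's axes as they then stand; what a row does not reach is not made up. A row lasts 1/12 s, in which the tool goes at most 41.7 mm and 7.16 degrees, less where a joint would pass 70% of its speed; a pose out of reach is approached as far as the arm can. A call is refused whole if a number of a shift passes 0.0417 or a number of a turn 0.125, either way. A call with a gripper value outside its range is refused whole. The fingers move at their own pace and stop on an object; the grip force is fixed at half the most. Time passes only in rows, so rows that do not move let the fingers close. It gives the time, the measured TCP pose, the force and the opening at its end, in the units of the state.
- robot.get_state(): the state, without advancing time (a new reading comes with each control period).
- imaging.capture(name): name is "scene" or "top" or "wrist"; returns a dict with "frame" (400x640x3 uint8, red, green, blue), "K" (3x3 intrinsics, pixels), "k1" (the pictures are not rectified: a ray, as slopes to the right and down, at radius r is drawn at 1 + k1 r^2 times it, then the intrinsics apply), "xyz" and "attitude" of the camera in the world; the wrist camera has in their place "T_tool_cam" (4x4, takes a point from camera to tool coordinates, whose origin is the TCP and whose axes are the tool frame's). Camera axes: x right, y down, z forward; pixel columns grow to the right and rows downward; lengths in m; the calibration is good to about 2 mm. A picture is of the moment at which its call begins: read the wrist's pose just before it. There is no depth.
- ticket.close_job(): hands the job in, once; it reports no verdict.
Trained networks look in a picture, given as the dict that the camera call returned (one of the last four; its "shot" number tells which), for a name from the list of things; names that differ only in an ending like _2 or _b are one class to them, and where a whole thing is asked for, a point or a joint stands for the part that bears it (a point fixed in the world has none). Each returns a list of dicts, best first, with "score" (0 to 1); they miss things now and then, are a little off and sometimes report something else, mostly with a low value. They report only what shows in the picture. A call takes as long as a camera call.
- imaging.find_in(picture, name): "centre" ([column, row] in pixels, amid what is visible of it).
The state is a dict: "time": time; "joints": joint angles; "qd": joint speeds; "tau": joint torques, N m; "tcp_pos": TCP position; "ee_rot": TCP orientation; "force": force on the tool from outside, world axes, zero at the start; "ft_torque": the same for the moment, N m; "grip_width": opening from 0.0 (shut) to 1.0 (fully open).
Only numpy, scipy, OpenCV 4.12 (cv2) and the standard library are available. Lean on these libraries where they do the work, as an engineer would, in place of code of your own. Each camera call takes 0.05 s, during which the arm holds its last target.

## Working session

There is one attempt and no reset: what is moved stays moved. The work goes in short steps, Python scripts to look and compute and a tool call to move; the robot and the scene stay as the last step left them, time stands still between calls to the robot, and variables do not carry over. Pictures are saved under pics/ and viewed, and the job is handed in when it is done.

Besides the shell and the picture viewer there is one more tool, called after "Emit:" by a JSON object that holds its "fn" and its "kwargs". send_rows: Moves the arm, as the interface text tells. Its arguments: {"type":"object","properties":{"commands":{"type":"array","items":{"type":"array","items":{"type":"number"}}}},"required":["commands"]}

```bash
mkdir -p pics
python3 - <<'E'
from plant import robot, imaging, ticket
import cv2
print(robot.get_state())
for n in ["scene","top","wrist"]:
    p=imaging.capture(n); cv2.imwrite(f"pics/{n}0.png",p["frame"][:,:,::-1])
    print(n,p["K"],p["k1"],p.get("xyz"),p.get("attitude"),p.get("T_tool_cam"))
    for o in ["jig","flap","flap_edge","plunger","head_top","hinge","well","meter","penjar"]:
        r=imaging.find_in(p,o); print(o,[(x["centre"],round(x["score"],2)) for x in r[:2]])
E
```

```text
{'time': 0.0, 'joints': array([ 1.23400262e+00,  3.20284885e-01,  1.56564079e+00, -3.37482579e-05,
        1.25737736e+00, -1.99715096e-02]), 'qd': array([ 2.58196934e-03, -1.23069324e-03, -3.72431412e-05, -1.79134308e-05,
       -5.14158273e-04,  1.76562602e-03]), 'tau': array([-1.00711153e-03, -4.12445033e+01, -2.31978571e+01,  7.25135906e-02,
        4.58300533e-02, -1.51054160e-04]), 'tcp_pos': array([0.17907649, 0.5462377 , 0.40393886]), 'ee_rot': array([[-5.34918905e-04,  3.11538128e-01,  9.50233502e-01],
       [-1.62490646e-03,  9.50232113e-01, -3.11538587e-01],
       [-9.99998537e-01, -1.71068844e-03, -2.07680486e-06]]), 'force': array([ 0.97358572,  0.6406859 , -0.5977174 ]), 'ft_torque': array([0.04611984, 0.00057819, 0.01772719]), 'grip_width': 1.0003783457724051}
scene [[446.12648064   0.         320.34787277]
 [  0.         446.12648064 197.991994  ]
 [  0.           0.           1.        ]] -0.0643613839004801 [ 1.30792749 -0.39571795  1.13173146] [[ 0.46574502  0.67745291 -0.56933218]
 [ 0.88489708 -0.36106917  0.29425535]
 [-0.00622415 -0.64084835 -0.76764227]] Non
[... 747 characters left out ...]
.8, 204.6], 0.5)]
flap_edge [([275.2, 171.5], 0.88)]
plunger []
head_top []
hinge [([283.3, 203.0], 0.93)]
well []
meter []
penjar [([225.7, 153.5], 0.74), ([276.5, 154.2], 0.35)]
wrist [[289.1860506    0.         317.57633288]
 [  0.         289.1860506  194.16812461]
 [  0.           0.           1.        ]] -0.029836817423023892 None None [[ 1.36423565e-04 -2.56549049e-01  9.66531203e-01  2.07755344e-02]
 [ 9.99999991e-01  5.27504741e-05 -1.27145900e-04  5.55598027e-04]
 [-1.83658195e-05  9.66531211e-01  2.56549054e-01 -7.36921427e-02]
 [ 0.00000000e+00  0.00000000e+00  0.00000000e+00  1.00000000e+00]]
jig []
flap []
flap_edge []
plunger []
head_top []
hinge []
well []
meter []
penjar []
```

View pics/scene0.png

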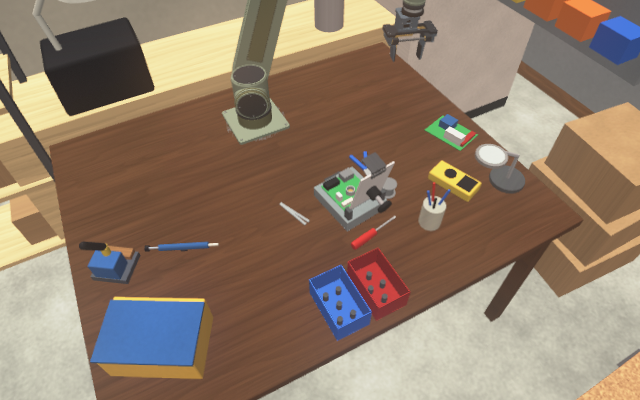

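View pics/top0.png

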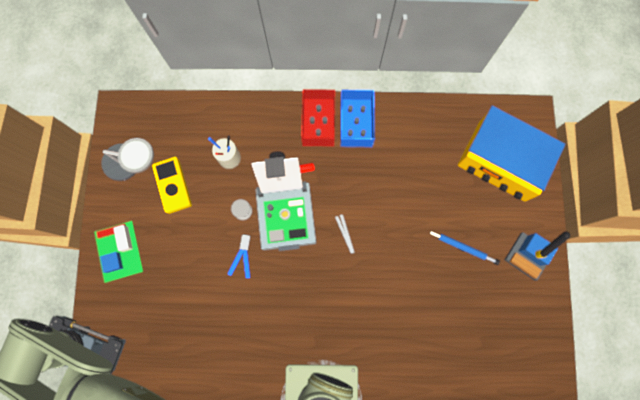

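Run:
```python
import cv2
a=cv2.imread("pics/scene0.png")[130:260,280:480]; cv2.imwrite("pics/sc0.png",cv2.resize(a,(800,520),interpolation=cv2.INTER_CUBIC))
a=cv2.imread("pics/top0.png")[130:260,200:360]; cv2.imwrite("pics/tc0.png",cv2.resize(a,(738,600),interpolation=cv2.INTER_CUBIC))
```

```text
(no output)
```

View pics/sc0.png

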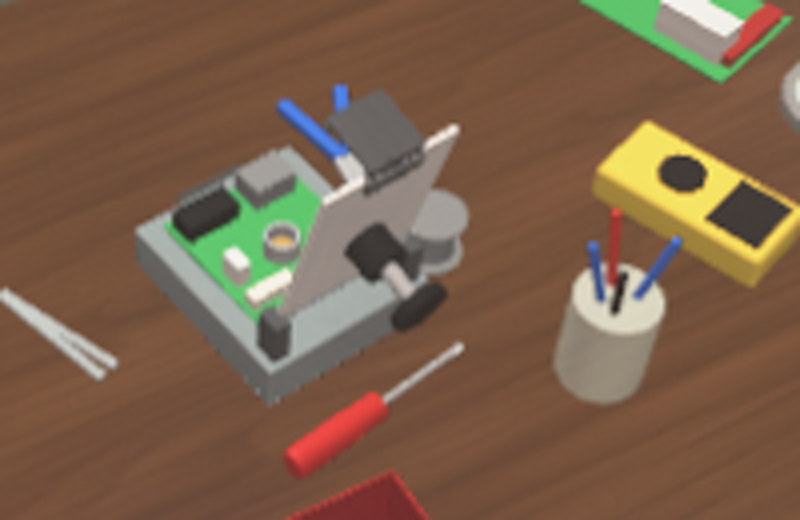

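View pics/tc0.png

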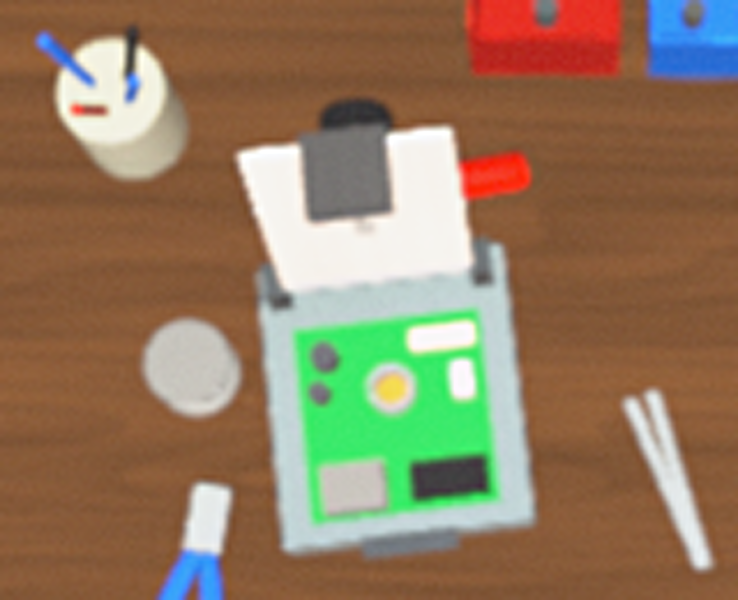

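```bash
cat > h.py <<'E'
import numpy as np
from scipy.optimize import least_squares
cams={"top":dict(K=(474.45684795,323.95120743,195.74991008),k1=-0.07322220101790027,t=[0.30114035,-0.00223946,1.42598524],R=[[1.25058785e-02,-9.78318367e-01,2.06728747e-01],[-9.99921374e-01,-1.24260842e-02,1.68447222e-03],[9.20878707e-04,-2.06733559e-01,-9.78396846e-01]]),
"scene":dict(K=(446.12648064,320.34787277,197.991994),k1=-0.0643613839004801,t=[1.30792749,-0.39571795,1.13173146],R=[[0.46574502,0.67745291,-0.56933218],[0.88489708,-0.36106917,0.29425535],[-0.00622415,-0.64084835,-0.76764227]])}
def proj(c,P):
    c=cams[c]; p=np.array(c["R"]).T@(np.array(P)-c["t"]); u=p[:2]/p[2]; u=u*(1+c["k1"]*(u@u)); return c["K"][0]*u+np.array(c["K"][1:])
def W(x,P):
    c,s=np.cos(x[2]),np.sin(x[2]); return np.array([x[0]+c*P[0]-s*P[1],x[1]+s*P[0]+c*P[1],P[2]])
def flap(th,r,h,y): # r from axis toward front, h above mid plane
    return [.085-r*np.cos(th)+h*np.sin(th), y, .085+r*np.sin(th)+h*np.cos(th)]
E
cat > fit.py <<'E'
from h import *
T=lambda a,b:(200+a/4.6125,130+b/4.6125); S=lambda a,b:(280+a/4,130+b/4)
obs=[("top",T(283,552),(-.076,.08,.05)),("top",T(535,524),(-.076,-.08,.05)),("top",T(503,243),(.105,-.08,.05)),
("scene",S(138,235),(-.076,-.08,.05)),("scene",S(270,380),(.105,-.08,.05)),("scene",S(290,150),(-.076,.08,.05)),("top",T(365,557),(-.087,.025,.046)),("top",T(458,547),(-.087,-.025,.046))]
fo=[("top",T(240,153),(.167,-.003,.06)),("top",T(452,127),(.167,-.003,-.06)),("scene",S(325,203),(.167,0,-.06)),("scene",S(456,128),(.167,0,.06)),("scene",S(419,306),(.07,.075,0)),("top",T(355,105),(.07,.075,0))]
def res(x):
    r=[proj(c,W(x,P))-o for c,o,P in obs]+[proj(c,W(x,flap(x[3],*P)))-o for c,o,P in fo]
    return np.concatenate(r)
s=least_squares(res,[.5,.1,0,1.8],loss="soft_l1")
print(s.x); print(res(s.x).reshape(-1,2).round(1))
for n,P in dict(edge=flap(s.x[3],.167,.003,0),edgeshut=flap(0,.167,.003,0),head=flap(0,.07,.075,0),well=[.015,0,.05],hinge=[.085,0,.085]).items(): print(n,W(s.x,P).round(4))
E
python3 fit.py
```

```text
[0.51807152 0.11037544 0.13261592 1.81696419]
[[ 0.1 -0.8]
 [ 0.2 -1.3]
 [ 0.  -0.5]
 [-1.1 -2. ]
 [ 0.1 -1.6]
 [-0.  -1.6]
 [ 1.6 -0.3]
 [-1.5 -0.1]
 [ 0.1  0.7]
 [ 0.4  0.9]
 [ 0.   0.2]
 [ 1.1  0.2]
 [ 1.2  2.1]
 [ 0.4  1.9]]
edge [0.6455 0.1274 0.2462]
edgeshut [0.4368 0.0995 0.088 ]
head [0.5329 0.1124 0.16  ]
well [0.5329 0.1124 0.05  ]
hinge [0.6023 0.1216 0.085 ]
```

```bash
cat >> h.py <<'E'
X=np.array([0.51807152,0.11037544,0.13261592,1.81696419])
def tojig(P):
    c,s=np.cos(X[2]),np.sin(X[2]); d=np.array(P)[:2]-X[:2]; return np.array([c*d[0]+s*d[1],-s*d[0]+c*d[1],P[2]])
def ray(c,uv,z):
    f=lambda q:proj(c,[q[0],q[1],z])-uv
    return least_squares(f,[.5,.1]).x
E
python3 - <<'E'
from h import *
print(ray("top",(228,146),.15), ray("top",(225,138),.2),tojig([*ray("top",(228,146),.15),0]))
# tip z-centre path in jig: corner at -16mm
for th in [1.817,1.7,1.57,1.3,1,.7,.5,.3,.2,.1,0]:
    r=.135+.02*(1.817-th)/1.817
    p=flap(th,r,.003,0); print(th,np.round([p[0]+.016,p[2]+.191],3), np.round(p[2],3))
E
```

```text
[0.71076774 0.27245827] [0.71742904 0.27122734] [0.21243605 0.1351799  0.        ]
1.817 [0.137 0.406] 0.215
1.7 [0.122 0.411] 0.22
1.57 [0.104 0.414] 0.223
1.3 [0.066 0.412] 0.221
1 [0.026 0.399] 0.208
0.7 [-0.01   0.373] 0.182
0.5 [-0.029  0.35 ] 0.159
0.3 [-0.043  0.324] 0.133
0.2 [-0.048  0.309] 0.118
0.1 [-0.052  0.294] 0.103
0 [-0.054  0.279] 0.088
```

Emit:
{"fn": "send_rows", "kwargs": {"commands": [[0,0,0,-0.03,0,0,1],[0,0,0,-0.03,0,0,1],[-0.1124,0,0,0,0,0,1],[-0.1124,0,0,0,0,0,1],[-0.1124,0,0,0,0,0,1],[-0.1124,0,0,0,0,0,1],[0,0,0,0,0,0,1],[0,0,0,0,0,0,1]]}}

```text
time: 2.17
tcp_pos: [0.1791, 0.5464, 0.4647]
ee_rot: [[-0.0, -0.13, 0.992], [0.0, 0.992, 0.13], [-1.0, 0.0, 0.0]]
force: [-0.7, -1.0, -0.1]
grip_width: 0.45
```

Run:
```python
from h import *
c=tojig([.1791,.5464,.4647]); print(c, np.array([.185,0,.41])-c)
```

```text
[-0.27834069  0.47701737  0.4647    ] [ 0.46334069 -0.47701737 -0.0547    ]
```

Emit:
{"fn": "send_rows", "kwargs": {"commands": [[0,0,0,0,-0.0265,0.0257,1],[0,0,0,0,-0.0265,0.0257,1],[0,0,0,0,-0.0265,0.0257,1],[0,0,0,0,-0.0265,0.0257,1],[0,0,0,0,-0.0265,0.0257,1],[0,0,0,0,-0.0265,0.0257,1],[0,0,0,0,-0.0265,0.0257,1],[0,0,0,0,-0.0265,0.0257,1],[0,0,0,0,-0.0265,0.0257,1],[0,0,0,0,-0.0265,0.0257,1],[0,0,0,0,-0.0265,0.0257,1],[0,0,0,0,-0.0265,0.0257,1],[0,0,0,0,-0.0265,0.0257,1],[0,0,0,0,-0.0265,0.0257,1],[0,0,0,0,-0.0265,0.0257,1],[0,0,0,0,-0.0265,0.0257,1],[0,0,0,0,-0.0265,0.0257,1],[0,0,0,0,-0.0265,0.0257,1],[0,0,0,0,0,0,1],[0,0,0,0,0,0,1]]}}

```text
time: 3.83
tcp_pos: [0.7022, 0.1333, 0.4632]
ee_rot: [[-0.002, -0.128, 0.992], [0.0, 0.992, 0.128], [-1.0, 0.0, -0.002]]
force: [-0.5, -0.6, -0.1]
grip_width: 0.004
```

Run:
```python
from h import *
from plant import robot, imaging
import cv2
s=robot.get_state(); print(s["tcp_pos"],tojig(s["tcp_pos"]),s["force"],s["joints"],s["grip_width"])
for n in ["scene","wrist"]:
    p=imaging.capture(n); cv2.imwrite(f"pics/{n}1.png",p["frame"][:,:,::-1])
```

```text
[0.70216299 0.13327547 0.4631802 ] [ 0.18550305 -0.00164301  0.4631802 ] [-0.48940132 -0.58163697 -0.08442216] [ 1.71412286e-01  5.30272496e-01  1.08276233e+00  3.55605961e-04
  1.53043344e+00 -1.52725633e+00] 0.003522512051625147
```

View pics/scene1.png

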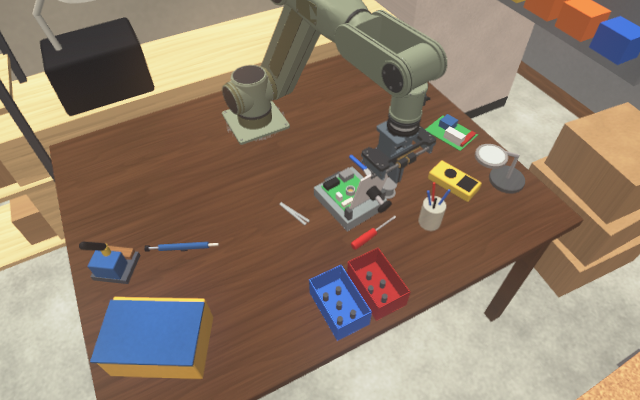

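View pics/wrist1.png

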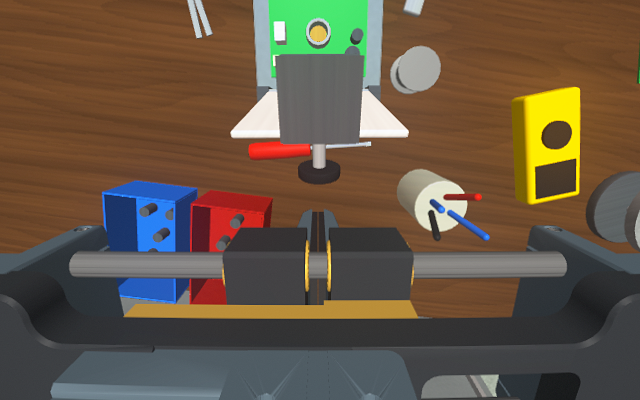

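Emit:
{"fn": "send_rows", "kwargs": {"commands": [[0,0,0,0.0265,0,0,1],[0,0,0,0.0265,0,0,1],[0,0,0,0,0,0,1],[0,0,0,0,0,-0.015,1],[0,0,0,0,0,-0.015,1],[0,0,0,0,0,-0.015,1],[0,0,0,0,0,-0.015,1],[0,0,0,0,0,-0.015,1],[0,0,0,0,0,-0.015,1],[0,0,0,0,0,-0.015,1],[0,0,0,0,0,-0.015,1],[0,0,0,0,0,0,1],[0,0,0,0,0,0,1]]}}

```text
time: 5.02
tcp_pos: [0.5812, 0.1196, 0.4136]
ee_rot: [[0.002, -0.133, 0.991], [0.001, 0.991, 0.133], [-1.0, 0.0, 0.002]]
force: [-0.3, 0.8, -0.0]
grip_width: 0.003
```

Run:
```python
from h import *
from plant import robot, imaging
import cv2
s=robot.get_state(); print(s["tcp_pos"],tojig(s["tcp_pos"]),s["force"],s["grip_width"])
p=imaging.capture("scene"); cv2.imwrite(f"pics/s2.png",cv2.resize(p["frame"][130:260,280:480,::-1],(800,520),interpolation=cv2.INTER_CUBIC))
p=imaging.capture("wrist"); cv2.imwrite(f"pics/w2.png",p["frame"][:,:,::-1])
```

```text
[0.58119724 0.11963388 0.41363353] [0.06379566 0.00083019 0.41363353] [-0.3499323   0.80427005 -0.03088605] 0.0025081389311199195
```

View pics/s2.png

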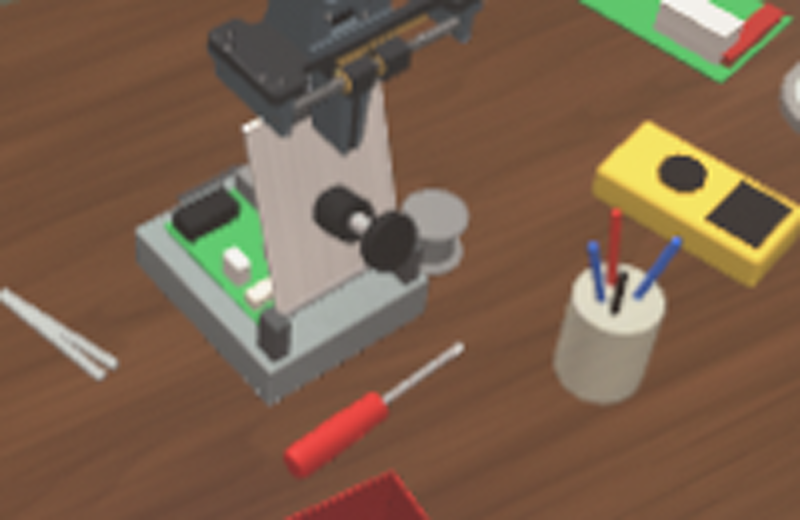

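View pics/w2.png

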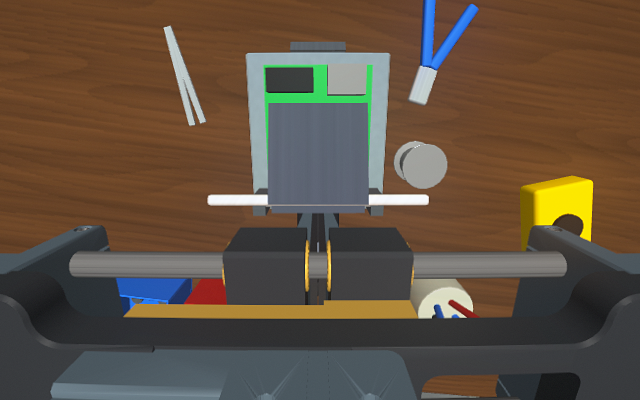

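Run:
```python
from h import *
for th in [1.817,1.6,1.5,1.4,1.3,1.2]: print(th,((proj("scene",W(X,flap(th,.167,0,-.06)))-[280,130])*4).round())
from plant import robot
print(robot.get_state()["force"])
```

```text
1.817 [325. 204.]
1.6 [292. 167.]
1.5 [277. 153.]
1.4 [262. 140.]
1.3 [248. 130.]
1.2 [234. 122.]
[0.11156812 0.28970098 0.55471659]
```

Emit:
{"fn": "send_rows", "kwargs": {"commands": [[0,0,0,0.0037,0,-0.0095,1],[0,0,0,0.0037,0,-0.0095,1],[0,0,0,0.0037,0,-0.0095,1],[0,0,0,0.0037,0,-0.0095,1],[0,0,0,0.0065,0,-0.009,1],[0,0,0,0.0065,0,-0.009,1],[0,0,0,0.0065,0,-0.009,1],[0,0,0,0.0065,0,-0.009,1],[0,0,0,0.0077,0,-0.0063,1],[0,0,0,0.0077,0,-0.0063,1],[0,0,0,0.0077,0,-0.0063,1],[0,0,0,0.0087,0,-0.0047,1],[0,0,0,0.0087,0,-0.0047,1],[0,0,0,0.0087,0,-0.0047,1],[0,0,0,0,0,0,1],[0,0,0,0,0,0,1]]}}

```text
time: 6.45
tcp_pos: [0.4749, 0.1046, 0.3208]
ee_rot: [[-0.004, -0.132, 0.991], [-0.001, 0.991, 0.132], [-1.0, -0.0, -0.004]]
force: [1.2, 1.1, 2.6]
grip_width: 0.002
```

Run:
```python
from h import *
from plant import robot, imaging
import cv2
s=robot.get_state(); print(s["tcp_pos"],tojig(s["tcp_pos"]),s["force"],s["grip_width"])
p=imaging.capture("scene"); cv2.imwrite(f"pics/s3.png",cv2.resize(p["frame"][130:260,280:480,::-1],(800,520),interpolation=cv2.INTER_CUBIC))
```

```text
[0.47489433 0.10463671 0.32078532] [-4.35568907e-02  2.08739932e-05  3.20785316e-01] [1.23977745 1.12395288 2.60276784] 0.0017050775960811134
```

View pics/s3.png

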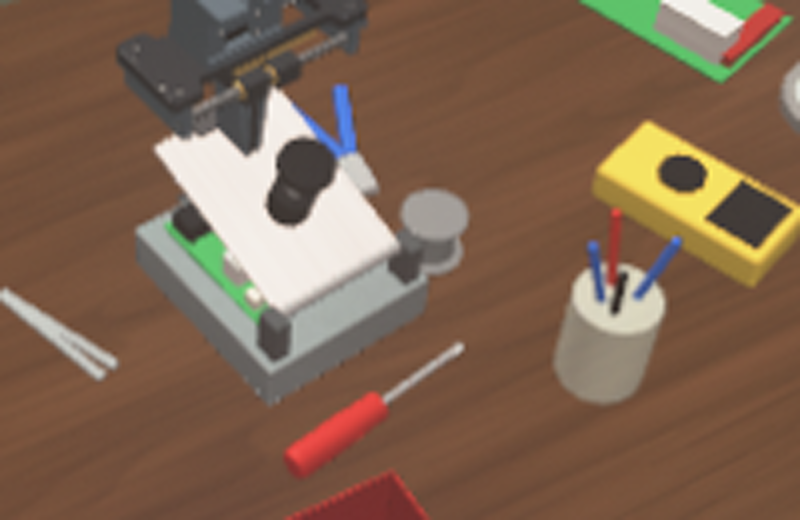

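Emit:
{"fn": "send_rows", "kwargs": {"commands": [[0,0,0,0.007,0,-0.003,1],[0,0,0,0.007,0,-0.003,1],[0,0,0,0.007,0,-0.002,1],[0,0,0,0.005,0,-0.001,1],[0,0,0,0,0,0,1],[0,0,0,0,0,0,1]]}}

```text
time: 7.0
tcp_pos: [0.4664, 0.1035, 0.2951]
ee_rot: [[-0.003, -0.132, 0.991], [-0.0, 0.991, 0.132], [-1.0, 0.0, -0.003]]
force: [1.8, 0.4, 1.2]
grip_width: 0.005
```

Emit:
{"fn": "send_rows", "kwargs": {"commands": [[0,0,0,0.003,0,-0.001,1],[0,0,0,0.003,0,0,1],[0,0,0,0,0,0,1]]}}

```text
time: 7.25
tcp_pos: [0.4656, 0.1034, 0.2895]
ee_rot: [[-0.001, -0.132, 0.991], [-0.0, 0.991, 0.132], [-1.0, 0.0, -0.001]]
force: [0.5, 0.4, 4.8]
grip_width: 0.005
```

Emit:
{"fn": "send_rows", "kwargs": {"commands": [[0,0,0,0.003,0,0,1],[0,0,0,0.002,0,0,1],[0,0,0,0,0,0,1]]}}

```text
time: 7.5
tcp_pos: [0.4654, 0.1034, 0.2849]
ee_rot: [[-0.002, -0.132, 0.991], [-0.0, 0.991, 0.132], [-1.0, 0.0, -0.002]]
force: [-0.6, -0.2, 6.7]
grip_width: 0.004
```

Emit:
{"fn": "send_rows", "kwargs": {"commands": [[0,0,0,0.002,0,0,1],[0,0,0,0.001,0,0,1],[0,0,0,0,0,0,1]]}}

```text
time: 7.75
tcp_pos: [0.4653, 0.1034, 0.2815]
ee_rot: [[-0.002, -0.132, 0.991], [-0.0, 0.991, 0.132], [-1.0, 0.0, -0.002]]
force: [0.1, 0.5, 4.5]
grip_width: 0.009
```

Emit:
{"fn": "send_rows", "kwargs": {"commands": [[0,0,0,0.002,0,0,1],[0,0,0,0,0,0,1]]}}

```text
time: 7.92
tcp_pos: [0.4652, 0.1034, 0.2793]
ee_rot: [[-0.002, -0.132, 0.991], [-0.0, 0.991, 0.132], [-1.0, 0.0, -0.002]]
force: [0.1, 0.0, 2.5]
grip_width: 0.003
```

Emit:
{"fn": "send_rows", "kwargs": {"commands": [[0,0,0,0.0015,0,0,1],[0,0,0,0,0,0,1]]}}

```text
time: 8.08
tcp_pos: [0.4653, 0.1034, 0.2784]
ee_rot: [[-0.002, -0.132, 0.991], [-0.0, 0.991, 0.132], [-1.0, 0.0, -0.002]]
force: [-1.6, -0.6, 7.4]
grip_width: 0.007
```

Emit:
{"fn": "send_rows", "kwargs": {"commands": [[0,0,0,0.0015,0,0,1],[0,0,0,0,0,0,1],[0,0,0,0,0,0,1]]}}

```text
time: 8.33
tcp_pos: [0.4651, 0.1034, 0.2782]
ee_rot: [[-0.002, -0.132, 0.991], [-0.0, 0.991, 0.132], [-1.0, 0.0, -0.002]]
force: [-5.2, -1.2, 18.0]
grip_width: 0.007
```

Emit:
{"fn": "send_rows", "kwargs": {"commands": [[0,0,0,0.001,0,0,1],[0,0,0,0,0,0,1],[0,0,0,0,0,0,1]]}}

```text
time: 8.58
tcp_pos: [0.4651, 0.1033, 0.2781]
ee_rot: [[-0.001, -0.132, 0.991], [-0.0, 0.991, 0.132], [-1.0, 0.0, -0.001]]
force: [-7.9, -1.8, 25.3]
grip_width: 0.002
```

Emit:
{"fn": "send_rows", "kwargs": {"commands": [[0,0,0,-0.005,0,0,1],[0,0,0,-0.02,0,0,1],[0,0,0,-0.03,0,0,1],[0,0,0,-0.03,0,0,1],[0,0,0,-0.03,0,0,1],[0,0,0,0,0,0,1],[0,0,0,0,0,0,1]]}}

```text
time: 9.17
tcp_pos: [0.4657, 0.1034, 0.3914]
ee_rot: [[0.001, -0.132, 0.991], [0.0, 0.991, 0.132], [-1.0, 0.0, 0.001]]
force: [-0.2, 0.2, -0.3]
grip_width: 0.007
```

Run:
```python
from h import *
from plant import robot, imaging
import cv2
s=robot.get_state(); print(s["tcp_pos"],tojig(s["tcp_pos"]),s["force"],s["ee_rot"])
p=imaging.capture("scene"); cv2.imwrite(f"pics/s4.png",cv2.resize(p["frame"][130:260,280:480,::-1],(800,520),interpolation=cv2.INTER_CUBIC))
p=imaging.capture("wrist"); cv2.imwrite(f"pics/w4.png",p["frame"][:,:,::-1]); np.save("T.npy",p["T_tool_cam"])
print(imaging.find_in(p,"head_top"))
f=p; P=W(X,flap(0,.07,.075,0))
T=p["T_tool_cam"]; t=np.array(s["ee_rot"]).T@(P-s["tcp_pos"]); c=T[:3,:3].T@(t-T[:3,3]); u=c[:2]/c[2]; u=u*(1+p["k1"]*(u@u)); print("pred head",p["K"][:2,:2]@u+p["K"][:2,2],c)
for th in [0,.1]: print(th,[((proj("scene",W(X,flap(th,*q)))-[280,130])*4).round() for q in [(.167,.003,-.06),(.167,.003,.06),(.07,.075,0)]])
```

```text
[0.46565665 0.10343353 0.39139487] [-5.28725514e-02  4.97327785e-05  3.91394866e-01] [-0.20607903  0.17800729 -0.27418174] [[ 1.36524215e-03 -1.32420061e-01  9.91192748e-01]
 [ 3.85702197e-04  9.91193668e-01  1.32419653e-01]
 [-9.99998994e-01  2.01520329e-04  1.40429408e-03]]
[{'centre': [317.5, 187.6], 'score': 0.59}]
pred head [316.12269331 292.82034329] [-0.00120964  0.08209304  0.23980334]
0 [array([149., 180.]), array([268., 117.]), array([288., 158.])]
0.1 [array([150., 166.]), array([270., 104.]), array([295., 158.])]
```

View pics/s4.png

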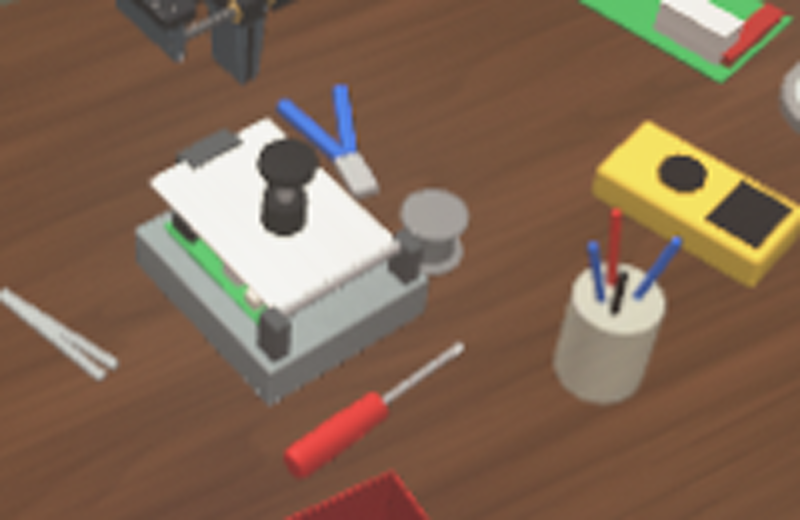

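View pics/w4.png

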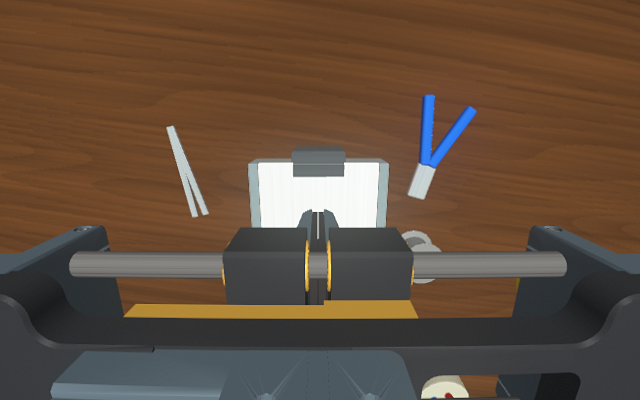

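Emit:
{"fn": "send_rows", "kwargs": {"commands": [[0,0,0,0,0,0.023,1],[0,0,0,0,0,0.023,1],[0,0,0,0,0,0.022,1],[0,0,0,0.015,0,0,1],[0,0,0,0.015,0,0,1],[0,0,0,0,0,0,1],[0,0,0,0,0,0,1]]}}

```text
time: 9.9
tcp_pos: [0.5329, 0.1124, 0.3587]
ee_rot: [[-0.005, -0.132, 0.991], [-0.001, 0.991, 0.132], [-1.0, -0.0, -0.005]]
force: [0.1, -0.7, 0.3]
grip_width: 0.004
```

Run:
```python
from h import *
from plant import robot, imaging
import cv2
s=robot.get_state(); print(s["tcp_pos"],tojig(s["tcp_pos"]),s["force"])
p=imaging.capture("scene"); cv2.imwrite(f"pics/s5.png",cv2.resize(p["frame"][130:260,280:480,::-1],(800,520),interpolation=cv2.INTER_CUBIC))
```

```text
[0.53289231 0.11239849 0.35871038] [1.49581533e-02 4.55653649e-05 3.58710382e-01] [ 0.06432912 -0.65056572  0.30702345]
```

View pics/s5.png

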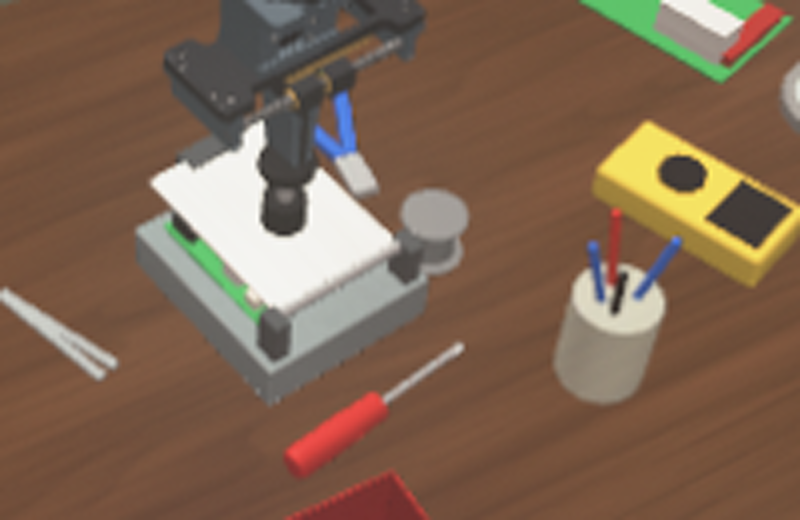

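Emit:
{"fn": "send_rows", "kwargs": {"commands": [[0,0,0,0.004,0,0,1],[0,0,0,0.004,0,0,1],[0,0,0,0.003,0,0,1],[0,0,0,0.002,0,0,1],[0,0,0,0,0,0,1],[0,0,0,0,0,0,1]]}}

```text
time: 10.45
tcp_pos: [0.5333, 0.1125, 0.348]
ee_rot: [[0.001, -0.132, 0.991], [0.0, 0.991, 0.132], [-1.0, 0.0, 0.001]]
force: [-0.2, 0.3, 1.4]
grip_width: 0.0
```

Emit:
{"fn": "send_rows", "kwargs": {"commands": [[0,0,0,0.002,0,0,1],[0,0,0,0.002,0,0,1],[0,0,0,0.002,0,0,1],[0,0,0,0,0,0,1],[0,0,0,0,0,0,1]]}}

```text
time: 10.87
tcp_pos: [0.5334, 0.1125, 0.3417]
ee_rot: [[0.0, -0.132, 0.991], [0.0, 0.991, 0.132], [-1.0, 0.0, 0.0]]
force: [0.9, 1.1, 2.4]
grip_width: 0.006
```

Emit:
{"fn": "send_rows", "kwargs": {"commands": [[0,0,0,0.001,0,0,1],[0,0,0,0.001,0,0,1],[0,0,0,0,0,0,1],[0,0,0,0,0,0,1]]}}

```text
time: 11.2
tcp_pos: [0.5333, 0.1125, 0.3397]
ee_rot: [[0.0, -0.132, 0.991], [0.0, 0.991, 0.132], [-1.0, 0.0, 0.0]]
force: [0.5, 1.0, 2.7]
grip_width: 0.013
```

Emit:
{"fn": "send_rows", "kwargs": {"commands": [[0,0,0,0.001,0,0,1],[0,0,0,0.001,0,0,1],[0,0,0,0.001,0,0,1],[0,0,0,0,0,0,1],[0,0,0,0,0,0,1]]}}

```text
time: 11.62
tcp_pos: [0.5333, 0.1125, 0.3367]
ee_rot: [[0.0, -0.132, 0.991], [0.0, 0.991, 0.132], [-1.0, 0.0, 0.0]]
force: [0.3, -0.1, 2.8]
grip_width: 0.002
```

Emit:
{"fn": "send_rows", "kwargs": {"commands": [[0,0,0,0.001,0,0,1],[0,0,0,0.001,0,0,1],[0,0,0,0,0,0,1],[0,0,0,0,0,0,1]]}}

```text
time: 11.95
tcp_pos: [0.5333, 0.1125, 0.3347]
ee_rot: [[0.0, -0.132, 0.991], [0.0, 0.991, 0.132], [-1.0, 0.0, 0.0]]
force: [-0.3, 0.8, 3.2]
grip_width: 0.003
```

Emit:
{"fn": "send_rows", "kwargs": {"commands": [[0,0,0,0.001,0,0,1],[0,0,0,0.001,0,0,1],[0,0,0,0,0,0,1],[0,0,0,0,0,0,1]]}}

```text
time: 12.28
tcp_pos: [0.5333, 0.1125, 0.3327]
ee_rot: [[0.0, -0.132, 0.991], [0.0, 0.991, 0.132], [-1.0, 0.0, 0.0]]
force: [-0.7, -0.4, 3.5]
grip_width: 0.006
```

Emit:
{"fn": "send_rows", "kwargs": {"commands": [[0,0,0,0.001,0,0,1],[0,0,0,0.001,0,0,1],[0,0,0,0,0,0,1],[0,0,0,0,0,0,1]]}}

```text
time: 12.62
tcp_pos: [0.5333, 0.1125, 0.3307]
ee_rot: [[0.0, -0.132, 0.991], [0.0, 0.991, 0.132], [-1.0, 0.0, 0.0]]
force: [-0.8, 0.8, 4.9]
grip_width: 0.005
```

Emit:
{"fn": "send_rows", "kwargs": {"commands": [[0,0,0,0.001,0,0,1],[0,0,0,0.001,0,0,1],[0,0,0,0,0,0,1],[0,0,0,0,0,0,1]]}}

```text
time: 12.95
tcp_pos: [0.5332, 0.1125, 0.3298]
ee_rot: [[0.001, -0.132, 0.991], [0.0, 0.991, 0.132], [-1.0, 0.0, 0.001]]
force: [-2.4, -0.6, 10.8]
grip_width: 0.009
```

Emit:
{"fn": "send_rows", "kwargs": {"commands": [[0,0,0,0.001,0,0,1],[0,0,0,0.001,0,0,1],[0,0,0,0,0,0,1],[0,0,0,0,0,0,1]]}}

```text
time: 13.28
tcp_pos: [0.5331, 0.1125, 0.3296]
ee_rot: [[0.002, -0.132, 0.991], [0.0, 0.991, 0.132], [-1.0, 0.0, 0.002]]
force: [-5.2, -1.2, 20.7]
grip_width: 0.005
```

Emit:
{"fn": "send_rows", "kwargs": {"commands": [[0,0,0,0,0,0,1],[0,0,0,0,0,0,1],[0,0,0,0,0,0,1],[0,0,0,0,0,0,1],[0,0,0,0,0,0,1],[0,0,0,0,0,0,1],[0,0,0,0,0,0,1],[0,0,0,0,0,0,1]]}}

```text
time: 13.95
tcp_pos: [0.5331, 0.1124, 0.3296]
ee_rot: [[0.002, -0.132, 0.991], [0.0, 0.991, 0.132], [-1.0, 0.0, 0.002]]
force: [-4.2, -1.2, 20.5]
grip_width: 0.001
```

Emit:
{"fn": "send_rows", "kwargs": {"commands": [[0,0,0,-0.003,0,0,1],[0,0,0,-0.005,0,0,1],[0,0,0,-0.005,0,0,1],[0,0,0,-0.005,0,0,1],[0,0,0,-0.005,0,0,1],[0,0,0,-0.005,0,0,1],[0,0,0,-0.02,0,0,1],[0,0,0,-0.04,0,0,1],[0,0,0,-0.04,0,0,1],[0,0,0,0,0,0,1],[0,0,0,0,0,0,1],[0,0,0,0,0,0,1]]}}

```text
time: 14.95
tcp_pos: [0.5329, 0.1124, 0.4539]
ee_rot: [[-0.002, -0.132, 0.991], [-0.0, 0.991, 0.132], [-1.0, -0.0, -0.002]]
force: [0.4, -0.3, -0.6]
grip_width: 0.007
```

Run:
```python
from h import *
from plant import robot, imaging
import cv2
s=robot.get_state(); print(s["time"],s["tcp_pos"],s["force"])
p=imaging.capture("scene"); cv2.imwrite(f"pics/s6.png",cv2.resize(p["frame"][130:260,280:480,::-1],(800,520),interpolation=cv2.INTER_CUBIC))
```

```text
14.95 [0.53290565 0.11235074 0.45385141] [ 0.43345216 -0.34572785 -0.57353648]
```

View pics/s6.png

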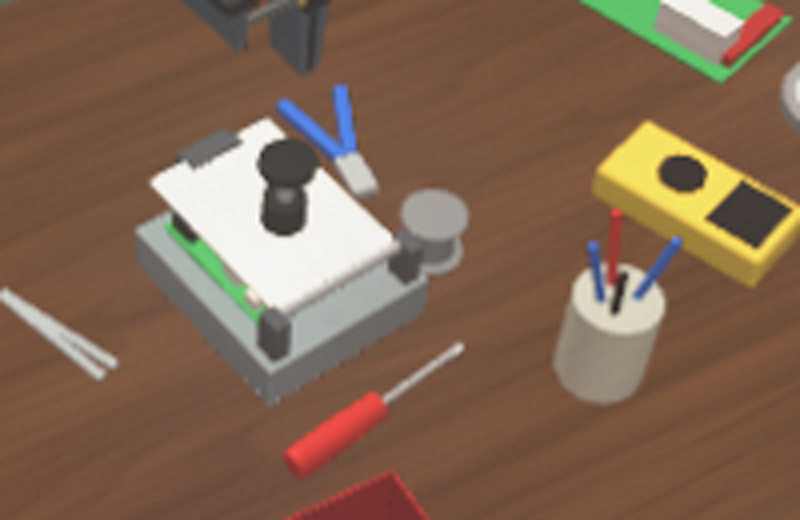

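The picture shows the flap shut with its front corner at (150,182) in the crop. The head is back up at (287,163), the same as before pressing, and the gripper is clear.

```bash
python3 -c "
from plant import ticket
print(ticket.close_job())"
```

```text
the job is handed in; nothing more can be done
None
```

The board test is done and the job is handed in; the hand-in reports no verdict.

- **Flap:** I swung it over with the closed fingertips from behind and pressed it down near the front edge. The force rose to about 7 N, dropped, then climbed to 25 N at the hard stop. The tip stood at 87 mm there, against the flap's nominal top face at 88 mm. After I lifted off, the flap stayed shut by itself.
- **Latch force:** The force peaked at only about 7 N in my readings, which are taken between moves. That is below the 10–15 N given for the tab, so I relied on the flap staying shut to confirm the latch.
- **Plunger:** It came against its stop after about 20 mm. I held it there at about 20.5 N (limit 45 N) for about 0.7 s and then let it rise.
- **Last checks:** The final picture shows the flap shut, the plunger head back at its starting height and the bystanders visible in it unmoved. The gripper is about 100 mm above the head and the wrist force is near zero. Handing in came at about 15 s of the 45 s allowed.

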